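# Open the safety-capped bottle kept in the copper canister

### The job

Tip the copper canister's loose lid up some 15 degrees by its tab, its far edge still resting on the rim, then lift it off and lay it gently, right way up, flat on the wooden board. Then press down the safety cap of the bottle inside, twist it anticlockwise until it is free, and lift it off. Finish while still gripping the cap, holding it still and roughly level straight above the bottle, about a hand's width (8 cm) higher than it sat; leave everything else where it stands.

Things in the scene. Friction and masses are not known exactly. Their poses are not given: they have to be found in the camera images.
- canister: Round copper-coloured aluminium canister, open-topped under its lid, fixed to the steel surface; outside 160 mm wide, inside 152 mm wide, rim 80 mm above its origin. Origin: centre of its underside, z up.
- lid: Loose copper-coloured lid (0.15 kg, 164 mm wide) resting on the rim by its weight. Origin: centre of its underside, the lower edge of a 6 mm high locating ring (144 mm wide) that hangs inside the rim; closed, it is 74 mm above the canister's origin. Seat face at z = 6 mm, flat top at z = 26 mm. Its only handle is an upright tab near the edge on its +x side. z up when closed.
- lid_tab (a point): Middle of the lid's tab, 58 mm from the lid's centre along the lid's +x and 41 mm above its origin. The tab is an upright plate: 10 mm thick along the lid's x, 36 mm wide along its y, from z = 26 mm (lid top) to 56 mm. Axes as the lid's.
- lid_heel (a point): Point on the lid's outer edge across from the tab, 82 mm from its centre along -x, at the seat face (z = 6 mm): the point about which the closed lid tips when the tab is raised. Axes as the lid's.
- cap_top (a point): Centre of the cap's top face, 30 mm above the cap's origin. Axes as the cap's: closed, its x agrees with the bottle's x within 0.08 rad. The cap has a spring under it: about 6 N at rest, 1 N more per mm pressed, hard bottom at 6.5 mm. It can shift 1 to 2 mm sideways on the neck.
- board: Bare wooden board, 220 x 220 x 16 mm, fixed. Origin: centre of its underside; its top is at z = 16 mm. The lid laid flat on it has its origin at 16 mm.
- bottle: Amber bottle with a white neck standing fixed inside the canister, roughly in its middle, 4 mm above the canister's origin; it can neither turn nor lift. 62 mm wide to 40 mm above its origin, then shoulders rising to 48 mm under the cap. Origin: centre of its underside, z up.
- cap: White ribbed push-and-turn safety cap, 60 mm wide, 30 mm tall, 35 g. Origin: centre of its lower rim; closed, it is 56 mm above the bottle's origin. Locked by lugs: press it down 4 mm or more, then, still pressed, turn it anticlockwise seen from above; otherwise it is blocked. From 37 degrees of turn it is free to lift; a stop comes at about 84 degrees, so 60 is best.
- cruet_tall: Bystander, loose: glass cruet with a round stopper, 64 mm wide, 160 mm tall. Origin: centre of its underside.
- cruet_short: Bystander, loose: glass cruet with a round stopper, 64 mm wide, 135 mm tall. Origin: centre of its underside.
- bowl: Bystander, loose: white ceramic bowl painted with blue flowers, 144 mm wide, 58 mm tall. Origin: centre of its underside.
- honey_dipper: Bystander, loose: wooden honey dipper lying along its own x on a small rest, 170 mm long, 30 mm wide, 27 mm tall. Origin: centre of its underside.
- snap_box: Bystander, loose: closed snap-top plastic box, 112 x 146 x 64 mm. Origin: centre of its underside.
- pepper_mill: Bystander, loose: dark wooden pepper mill, 52 mm wide, 127 mm tall. Origin: centre of its underside.
- mug: Bystander, loose: white mug, 80 mm wide, 90 mm tall. Origin: centre of its underside.
Things that resemble listed ones, but are neither listed nor needed, are in the scene too. Leave any yellow look-alike of the lid alone.

How it is judged:
By the outcome, as a careful person would: the job done as asked, in the order asked, and still so for the second after the job is handed in, while the arm keeps its last pose, push and grip.
It also fails if it takes over 61 s, if anything falls off the work surface, if the arm or the gripper's body presses on something with over 40 N, if the wrist force passes 120 N, or if a joint passes its speed limit or range.

### The arm

A 6-joint arm with a two-finger parallel gripper is mounted at the origin on the work surface. World frame = base frame: x ahead of the robot, y to its left, z up, the work surface at z = 0. Lengths are in m, angles in rad, forces in N, time in s.
With the tool pointing down it reaches from about 0.425 to 0.95 m from the base axis. Payload 3.5 kg.
Tool frame: the origin (TCP) lies at the very end of the fingers, on their centre line; the grasp point (between the pads) lies 19 mm behind it; x points along the fingers, z is the direction in which the jaws open and shut, and the axes are right-handed (so a half turn about x gives the same grasp; the last joint's range is limited). The gripper opens to 85 mm and grips with 20 to 120 N. Pads are 22 mm wide; open, the fingers measure 114 mm over their backs; the gripper's body (76 mm by 85 mm) begins 54 mm behind the grasp point. The pads swing forward as they close: fully open they stand 13 mm farther back than shut.
Start: joints at [-1.359, 0.286, 1.577, -0, 1.279, -0.15], TCP at [0.239, -0.631, 0.231] pointing down, gripper open.
Joint ranges: [-2.77, 2.77], [-0.9, 2.22], [0.21, 2.48], [-1.53, 4.67], [0.24, 2.81], [-2.84, 2.84]. Speed limits (rad/s): [2.79, 2.79, 3.14, 3.14, 3.14, 3.14].

### API

Orientations are given as a unit quaternion [x, y, z, w].
In Python, from plant import ctrl, cams gives the robot as it stands.
- The arm moves only by the tool play_rows, never from a script. Its argument "rows" is a list of rows, each a list of 3 entries, a list of its own where there are three numbers: the opening in per cent of the stroke, from 0 (shut) to 100 (fully open), then the shift along the tool's x, y, z in units of 0.3 m (1.0 is 0.3 m), then the turn, a rotation vector about the tool's x, y, z in units of pi/2 rad (1.0 is pi/2 rad). A call has 1 to 10 rows; each row is the pose to reach, as a shift and turn from the pose commanded when the call began, along the tool's axes at that moment; what a row does not reach only later rows make up. A row lasts 1/12 s, in which the tool goes at most 41.7 mm and 7.16 degrees, less where a joint would pass 70% of its speed; a pose out of reach is approached as far as the arm can. A call with a number of a shift or a turn outside -1 to 1 is refused whole. A call with a gripper value outside its range is refused whole. The fingers move at their own pace and stop on an object; "force" is the grip in N (left out, the last holds). Time passes only in rows, so rows that repeat a pose let the fingers close. It gives the time, the measured TCP pose, the force and the opening at its end, in the units of the state.
- ctrl.get_state(): the state, without advancing time (a new reading comes with each control period).
- cams.read_camera(name): name is "scene" or "top" or "wrist"; returns a dict with "color" (480x640x3 uint8, red, green, blue), "fx", "fy", "cx", "cy" (pixels), "view" (4x4, takes a point from world to camera coordinates). Camera axes: x right, y down, z forward; pixel columns grow to the right and rows downward; lengths in m; the calibration is good to about 2 mm. A picture is of the moment at which its call begins. There is no depth.
- ctrl.sign_off(): hands the job in, once; it reports no verdict.
The state is a dict: "time": time; "qpos": joint angles; "dq": joint speeds; "joint_efforts": joint torques, N m; "eef_pos": TCP position; "tcp_rot": TCP orientation; "contact_force": force on the tool from outside, world axes, zero at the start; "wrist_torque": the same for the moment, N m; "opening": opening from 0.0 (shut) to 1.0 (fully open).
Only numpy, scipy, OpenCV 4.12 (cv2) and the standard library are available. Lean on these libraries where they do the work, as an engineer would, in place of code of your own. Each camera call takes 0.05 s, during which the arm holds its last target. There are 200 camera calls.

## Working session

There is one attempt and no reset: what is moved stays moved. The work goes in short steps, Python scripts to look and compute and a tool call to move; the robot and the scene stay as the last step left them, time stands still between calls to the robot, and variables do not carry over. Pictures are saved under pics/ and viewed, about 8 in all and at most 12, crops included, and the job is handed in when it is done.

Besides the shell and the picture viewer there is one more tool, called as a command line: name --argument value ..., lists and objects as JSON in quotes. play_rows: Moves the arm, as the interface text tells. Shifts and turns lie within -1 to 1; 1 stands for 0.3 m of shift or pi/2 rad of turn. Its arguments: {"type":"object","properties":{"rows":{"type":"array"},"force":{"type":"number"}},"required":["rows"]}

```bash
mkdir -p pics; ls; python3 - <<'E'
from plant import ctrl,cams
import cv2,numpy as np
s=ctrl.get_state();print(s)
for n in("scene","top"):
    r=cams.read_camera(n);cv2.imwrite(f"pics/{n}0.png",r["color"][:,:,::-1]);np.savez(f"{n}0.npz",**r);print(n,r["fx"],r["fy"],r["cx"],r["cy"],np.round(r["view"],4).tolist())
E
```

```text
pics
{'time': 0.0, 'qpos': array([-1.35898041e+00,  2.87158391e-01,  1.57814727e+00,  1.90592347e-05,
        1.27857917e+00, -1.50028243e-01]), 'dq': array([ 0.00081496,  0.00086551, -0.0003879 ,  0.00099875, -0.00017285,
       -0.00019273]), 'joint_efforts': array([-1.57266353e-03, -4.05986774e+01, -2.92627949e+01, -1.86964189e-04,
        5.85495494e-03,  1.39592807e-06]), 'eef_pos': array([ 0.23882816, -0.63065435,  0.22996811]), 'tcp_rot': array([ 0.40243187,  0.582392  , -0.40131233,  0.58121989]), 'contact_force': array([-0.55974858, -1.11584262,  0.35236291]), 'wrist_torque': array([-0.06232624,  0.00385266,  0.04469457]), 'opening': 1.000996873241397}
scene 546.7932415118721 546.7932415118721 316.0455471516142 239.62302756158337 [[-0.1743, 0.9847, -0.0028, 0.098], [0.634, 0.1101, -0.7655, -0.2835], [-0.7535, -0.1352, -0.6434, 1.7975], [0.0, 0.0, 0.0, 1.0]]
top 595.6156718576799 595.6156718576799 322.08092359810166 242.66779160640743 [[0.0235, -0.9997, -0.0013, 0.002], [-0.9979, -0.0234, -0.0601, 0.5238], [0.06, 0.0027, -0.9982, 1.3828], [0.0, 0.0, 0.0, 1.0]]
```

View pics/top0.png

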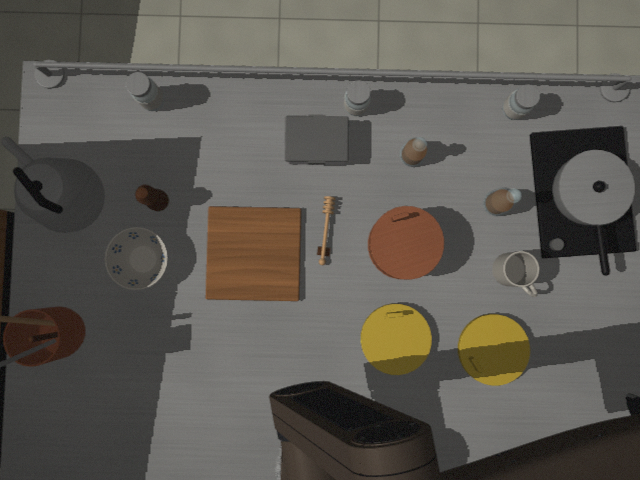

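View pics/scene0.png

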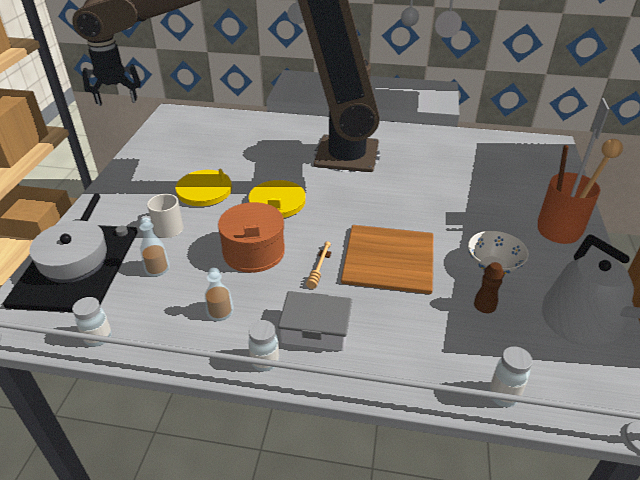

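Top view: the lid's centre is near (406,243) with its tab at about (405,216), on the +x side. The board spans (206..300, 207..300). The scene view shows the canister at (252,237) with its tab facing this camera.

```bash
cat > h.py <<'E'
import numpy as np,cv2
from scipy.spatial.transform import Rotation as R
def proj(r,P):
    V=np.asarray(r["view"]);p=np.asarray(P,float)@V[:3,:3].T+V[:3,3]
    return np.c_[float(r["fx"])*p[:,0]/p[:,2]+float(r["cx"]),float(r["fy"])*p[:,1]/p[:,2]+float(r["cy"])]
def unproj(r,uv,z):
    V=np.asarray(r["view"]);uv=np.atleast_2d(uv).astype(float)
    d=np.c_[(uv[:,0]-float(r["cx"]))/float(r["fx"]),(uv[:,1]-float(r["cy"]))/float(r["fy"]),np.ones(len(uv))]@V[:3,:3]
    c=-V[:3,:3].T@V[:3,3]
    return c+d*((z-c[2])/d[:,2])[:,None]
def circ(x,y,z,r,n=60):
    t=np.linspace(0,2*np.pi,n,endpoint=False);return np.c_[x+r*np.cos(t),y+r*np.sin(t),np.full(n,z)]
E
python3 - <<'E'
from h import *
from scipy.optimize import minimize
T=dict(np.load("top0.npz"));S=dict(np.load("scene0.npz"))
def mask(r,c):
    h=cv2.cvtColor(r["color"],cv2.COLOR_RGB2HSV);m=((h[...,0]<12)&(h[...,1]>120)).astype(np.uint8)
    n,l,st,_=cv2.connectedComponentsWithStats(m);return l==l[c[1],c[0]],st[l[c[1],c[0]]]
mt,a=mask(T,(406,250));ms,b=mask(S,(245,250));print(a,b)
def sil(r,x,y,tab):
    P=np.r_[circ(x,y,.1,.082),circ(x,y,.08,.082),circ(x,y,0,.08)]
    m=np.zeros((480*4,640*4),np.uint8)
    cv2.fillConvexPoly(m,cv2.convexHull(np.round(proj(r,P)*4+1.5).astype(np.int32)),1)
    return cv2.resize(m.astype(np.float32),(640,480),interpolation=cv2.INTER_AREA)
x0=unproj(T,(406,243),.1)[0];print(x0)
f=lambda p,L:sum(np.abs(sil(r,*p,0)-m).sum() for r,m in L)
for L in ([(T,mt)],[(S,ms)],[(T,mt),(S,ms)]):
    o=minimize(f,x0[:2],args=(L,),method="Nelder-Mead",options=dict(initial_simplex=[x0[:2],x0[:2]+[.006,0],x0[:2]+[0,.006]],xatol=1e-4));print(o.x,o.fun)
# board
h=cv2.cvtColor(T["color"],cv2.COLOR_RGB2HSV);m=((h[...,0]<20)&(h[...,1]>90)).astype(np.uint8)
m=cv2.morphologyEx(m,cv2.MORPH_OPEN,np.ones((5,5)))
n,l,st,_=cv2.connectedComponentsWithStats(m);bm=(l==l[255,255]).astype(np.uint8)
c=cv2.findContours(bm,0,1)[0][0];q=cv2.boxPoints(cv2.minAreaRect(c));W=unproj(T,q,.016);print("board",q.tolist(),W.round(4).tolist(),W.mean(0))
A=cv2.resize(T["color"][200:285,360:450],None,fx=4.4,fy=4.4,interpolation=2);B=cv2.resize(S["color"][200:275,210:295],None,fx=4.7,fy=4.7,interpolation=2)
H=max(A.shape[0],B.shape[0]);pad=lambda i:np.pad(i,((0,H-i.shape[0]),(0,0),(0,0)))
C=np.hstack([pad(A),pad(B)]);C=np.clip(C.astype(float)*1.7,0,255).astype(np.uint8);cv2.imwrite("pics/crop1.png",C[:,:,::-1]);print(C.shape)
E
```

```text
[ 368  206   76   73 4311] [ 218  203   66   70 3588]
[ 0.52213811 -0.1710228   0.1       ]
[ 0.52334808 -0.17212164] 183.5625
[ 0.52461698 -0.17289328] 415.375
[ 0.52400247 -0.1725754 ] 600.5625
board [[205.391845703125, 298.7589416503906], [207.50283813476562, 205.8750762939453], [300.4775390625, 207.98812866210938], [298.3665466308594, 300.87200927734375]] [[0.386, 0.2836, 0.016], [0.6041, 0.2863, 0.016], [0.6042, 0.0671, 0.016], [0.3862, 0.0664, 0.016]] [0.49516105 0.17586222 0.016     ]
(374, 796, 3)
```

View pics/crop1.png

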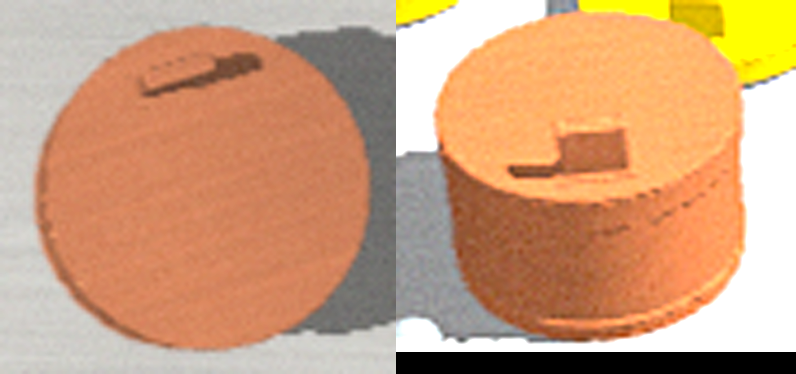

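The crop shows the tab edge tilted about 17° in the image, so the lid yaw is about +0.3 rad. Next I refine the yaw against both views and work out the first move.

```bash
cat >> h.py <<'E'
def Rdown(yaw,tilt=0.):
    "tool x down, tool z horizontal at world yaw; tilt: pitch (rad) that raises the +z side, about the lid's -y"
    z=np.array([np.cos(yaw),np.sin(yaw),0]);x=np.array([0,0,-1.])
    M=np.c_[x,np.cross(z,x),z];y=np.array([-np.sin(yaw),np.cos(yaw),0])
    return R.from_rotvec(-tilt*y)*R.from_matrix(M)
def move(s,p,Rt):
    Rc=R.from_quat(s["tcp_rot"])
    d=Rc.inv().apply(np.asarray(p)-s["eef_pos"])/.3;w=(Rc.inv()*Rt).as_rotvec()/(np.pi/2)
    print("shift",d.round(4).tolist(),"turn",w.round(4).tolist(),"rows>=",round(max(np.linalg.norm(d)*.3/.0417,np.linalg.norm(w)*90/7.16),1))
def where(s):
    M=R.from_quat(s["tcp_rot"]).as_matrix();print("t",round(s["time"],2),"p",s["eef_pos"].round(4),"x",M[:,0].round(3),"yawz",round(np.arctan2(M[1,2],M[0,2]),4),"F",s["contact_force"].round(2),"T",s["wrist_torque"].round(2),"op",round(s["opening"],3),"q",s["qpos"].round(2))
E
python3 - <<'E'
from h import *
from plant import ctrl
from scipy.optimize import least_squares
T=dict(np.load("top0.npz"));S=dict(np.load("scene0.npz"))
c=np.array([.524,-.1725,.074])
def L(pts,th):
    return R.from_euler("z",th).apply(pts)+c
# measured: scene front face corners (x=63,z 56/26) TL,TR,BL,BR ; image left = lower y?  top: top-face corners
sc=lambda a:np.array([[ (u-396)/4.7+210,v/4.7+200] for u,v in a])
tc=lambda a:np.array([[u/4.4+360,v/4.4+200] for u,v in a])
ms=sc([(560,124),(627,126),(558,168),(627,171)])
mt=tc([(140,74),(211,52)])   # far top edge ends (x=63,z=56)
for th in (.2,.25,.3,.35,.4):
    P=.001*np.array([[63,-18,56],[63,18,56],[63,-18,26],[63,18,26]]);Q=.001*np.array([[63,18,56],[63,-18,56]])
    print(th,(proj(S,L(P,th))-ms).round(1).tolist(),(proj(T,L(Q,th))-mt).round(1).tolist())
s=ctrl.get_state();where(s)
E
```

```text
0.2 [[-4.9, 1.0], [-4.0, 0.3], [-3.4, 1.4], [-3.0, 0.5]] [[3.3, -2.7], [3.5, -0.6]]
0.25 [[-3.6, 1.2], [-2.6, 0.0], [-2.1, 1.6], [-1.7, 0.2]] [[1.9, -2.0], [2.0, -0.7]]
0.3 [[-2.3, 1.3], [-1.3, -0.3], [-0.7, 1.7], [-0.4, -0.2]] [[0.6, -1.2], [0.5, -0.7]]
0.35 [[-0.9, 1.4], [0.0, -0.7], [0.6, 1.8], [0.9, -0.5]] [[-0.6, -0.4], [-1.0, -0.7]]
0.4 [[0.4, 1.5], [1.3, -1.1], [1.9, 1.9], [2.1, -0.9]] [[-1.9, 0.5], [-2.6, -0.6]]
t 0.1 p [ 0.2388 -0.6307  0.23  ] x [-0.     0.002 -1.   ] yawz -1.209 F [-0.45  0.6   0.75] T [-0.01 -0.06  0.  ] op 1.001 q [-1.36  0.29  1.58 -0.    1.28 -0.15]
```

```bash
python3 - <<'E'
from h import *
from plant import ctrl
s=ctrl.get_state()
move(s,[.41,-.39,.23],Rdown(-.45));move(s,[.579,-.154,.23],Rdown(.325))
E
```

```text
shift [0.0016, 0.8177, -0.5484] turn [-0.4832, -0.0012, -0.0007] rows>= 7.1
shift [0.003, 1.623, -1.0847] turn [-0.9766, -0.0009, -0.0012] rows>= 14.0
```

play_rows --rows '[[100, [0, 0.1, -0.07], [-0.06, 0, 0]], [100, [0, 0.2, -0.14], [-0.12, 0, 0]], [100, [0, 0.31, -0.21], [-0.18, 0, 0]], [100, [0, 0.42, -0.28], [-0.25, 0, 0]], [100, [0, 0.53, -0.355], [-0.31, 0, 0]], [100, [0, 0.64, -0.43], [-0.375, 0, 0]], [100, [0, 0.74, -0.495], [-0.44, 0, 0]], [100, [0, 0.82, -0.55], [-0.49, 0, 0]]]'

```text
time: 0.77
eef_pos: [0.4116, -0.3872, 0.2308]
tcp_rot: [0.152, 0.691, -0.152, 0.69]
contact_force: [-0.1, 0.4, -0.8]
opening: 1.001
```

```bash
python3 - <<'E'
from h import *
from plant import ctrl
s=ctrl.get_state();where(s)
move(s,[.579,-.154,.23],Rdown(.325))
E
```

```text
t 0.77 p [ 0.4116 -0.3872  0.2308] x [-0.     0.001 -1.   ] yawz -0.4335 F [-0.12  0.37 -0.83] T [ 0.    0.01 -0.01] op 1.001 q [-0.93  0.05  1.85  0.    1.25 -0.5 ]
shift [0.0034, 0.9399, 0.1797] turn [-0.4829, -0.0002, -0.0008] rows>= 6.9
```

play_rows --rows '[[100, [0, 0.1, 0.02], [-0.06, 0, 0]], [100, [0, 0.22, 0.04], [-0.12, 0, 0]], [100, [0, 0.34, 0.065], [-0.18, 0, 0]], [100, [0, 0.46, 0.09], [-0.24, 0, 0]], [100, [0, 0.58, 0.11], [-0.3, 0, 0]], [100, [0, 0.7, 0.135], [-0.36, 0, 0]], [100, [0, 0.82, 0.155], [-0.42, 0, 0]], [100, [0, 0.9, 0.17], [-0.46, 0, 0]], [100, [0.003, 0.94, 0.18], [-0.483, 0, 0]], [100, [0.003, 0.94, 0.18], [-0.483, 0, 0]]]'

```text
time: 1.6
eef_pos: [0.5801, -0.1556, 0.2297]
tcp_rot: [-0.113, 0.698, 0.114, 0.698]
contact_force: [0.3, -0.4, 0.1]
opening: 0.996
```

```bash
python3 - <<'E'
from h import *
from plant import ctrl,cams
r=cams.read_camera("wrist");s=ctrl.get_state();where(s);np.savez("w1.npz",**r)
c=np.array([.524,-.1725,.074]);f=lambda P:(R.from_euler("z",.325).apply(.001*np.array(P))+c)
uv=proj(r,f([[63,18,56],[63,-18,56],[53,-18,56],[53,18,56]]));print(uv.round(0).tolist(),r["fx"],np.round(r["view"],3).tolist())
im=np.clip(r["color"].astype(float)*1.6,0,255).astype(np.uint8)[:,:,::-1].copy()
cv2.polylines(im,[uv.round().astype(np.int32)],True,(0,255,0),1);cv2.imwrite("pics/w1.png",im)
E
```

```text
t 1.65 p [ 0.5793 -0.1571  0.2297] x [-0.001 -0.    -1.   ] yawz 0.3203 F [-0.16 -1.21 -1.03] T [ 0.05 -0.02 -0.05] op 1.001 q [-0.43  0.13  1.77 -0.    1.25 -0.75]
[[322.0, 217.0], [322.0, 263.0], [309.0, 263.0], [308.0, 217.0]] 342.9473366621761 [[0.948, 0.317, -0.0, -0.501], [0.3, -0.897, 0.324, -0.355], [0.103, -0.308, -0.946, 0.271], [0.0, 0.0, 0.0, 1.0]]
```

View pics/w1.png

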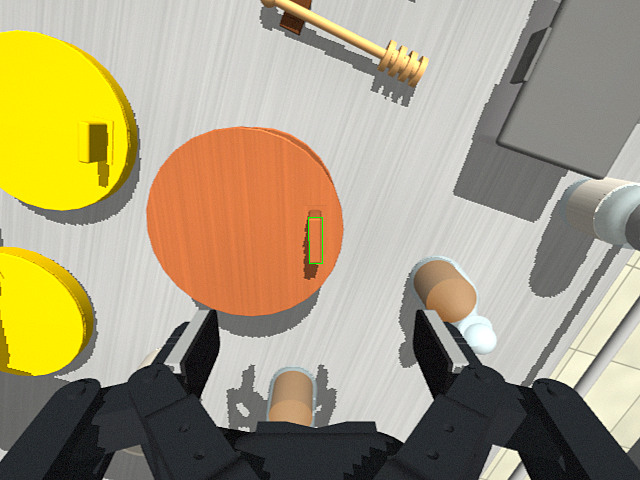

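The predicted tab outline in the wrist view, (308..322, 217..263), lies on the actual tab. I'll descend.

```bash
python3 - <<'E'
from h import *
from plant import ctrl
s=ctrl.get_state();where(s)
move(s,[.579,-.154,.105],Rdown(.325))
E
```

```text
t 1.65 p [ 0.5793 -0.1571  0.2297] x [-0.001 -0.    -1.   ] yawz 0.3203 F [-0.16 -1.21 -1.03] T [ 0.05 -0.02 -0.05] op 1.001 q [-0.43  0.13  1.77 -0.    1.25 -0.75]
shift [0.4157, 0.01, 0.0028] turn [-0.003, -0.0009, -0.0003] rows>= 3.0
```

play_rows --rows '[[60, [0.06, 0.01, 0.003], [-0.003, 0, 0]], [60, [0.14, 0.01, 0.003], [-0.003, 0, 0]], [60, [0.22, 0.01, 0.003], [-0.003, 0, 0]], [60, [0.29, 0.01, 0.003], [-0.003, 0, 0]], [60, [0.34, 0.01, 0.003], [-0.003, 0, 0]], [60, [0.38, 0.01, 0.003], [-0.003, 0, 0]], [60, [0.4, 0.01, 0.003], [-0.003, 0, 0]], [60, [0.415, 0.01, 0.003], [-0.003, 0, 0]], [60, [0.415, 0.01, 0.003], [-0.003, 0, 0]], [60, [0.415, 0.01, 0.003], [-0.003, 0, 0]]]'

```text
time: 2.48
eef_pos: [0.5798, -0.1551, 0.1068]
tcp_rot: [-0.114, 0.697, 0.114, 0.698]
contact_force: [0.5, -0.4, 0.6]
opening: 0.599
```

```bash
python3 - <<'E'
from h import *
from plant import ctrl,cams
r=cams.read_camera("wrist");s=ctrl.get_state();where(s)
move(s,[.579,-.154,.105],Rdown(.325))
im=np.clip(r["color"].astype(float)*1.6,0,255).astype(np.uint8)[:,:,::-1].copy()
cv2.imwrite("pics/w2.png",im[120:480,60:580])
E
```

```text
t 2.53 p [ 0.58   -0.155   0.1072] x [ 0.002 -0.001 -1.   ] yawz 0.3238 F [-0.86 -0.62  1.3 ] T [0.01 0.01 0.03] op 0.602 q [-0.43  0.25  1.86 -0.    1.03 -0.75]
shift [0.0072, 0.0043, -0.0021] turn [-0.0008, 0.0009, 0.0009] rows>= 0.1
```

View pics/w2.png

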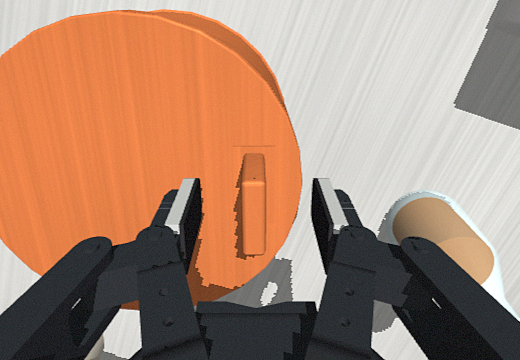

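The tab sits centred between the pads, so I'll close on it.

play_rows --rows '[[60, [0.006, 0.003, 0], [0, 0, 0]], [0, [0.006, 0.003, 0], [0, 0, 0]], [0, [0.006, 0.003, 0], [0, 0, 0]], [0, [0.006, 0.003, 0], [0, 0, 0]], [0, [0.006, 0.003, 0], [0, 0, 0]], [0, [0.006, 0.003, 0], [0, 0, 0]], [0, [0.006, 0.003, 0], [0, 0, 0]], [0, [0.006, 0.003, 0], [0, 0, 0]]]' --force 70

```text
time: 3.2
eef_pos: [0.5794, -0.1537, 0.1046]
tcp_rot: [-0.114, 0.698, 0.114, 0.698]
contact_force: [-0.1, 0.1, 3.4]
opening: 0.105
```

```bash
python3 - <<'E'
from h import *
from plant import ctrl
s=ctrl.get_state();where(s)
M=R.from_quat(s["tcp_rot"]);c=np.array([.524,-.1725,.074])
yaw=.325;ax=np.array([np.cos(yaw),np.sin(yaw),0]);y=np.array([-ax[1],ax[0],0])
heel=c-.082*ax+[0,0,.006]
for d in (2,4,6,8,10,12,14,15,16):
    Q=R.from_rotvec(-np.radians(d)*y);print(d,end=" ");move(s,heel+Q.apply(s["eef_pos"]-heel),Q*M)
E
```

```text
t 3.2 p [ 0.5794 -0.1537  0.1046] x [ 0.001 -0.    -1.   ] yawz 0.3242 F [-0.11  0.1   3.37] T [ 0.05 -0.03  0.07] op 0.105 q [-0.43  0.26  1.86  0.    1.02 -0.75]
2 shift [-0.0163, -0.0, -0.0031] turn [0.0, -0.0222, 0.0] rows>= 0.3
4 shift [-0.0325, -0.0, -0.0068] turn [0.0, -0.0444, 0.0] rows>= 0.6
6 shift [-0.0485, -0.0, -0.0111] turn [0.0, -0.0667, 0.0001] rows>= 0.8
8 shift [-0.0644, -0.0, -0.0159] turn [0.0, -0.0889, 0.0001] rows>= 1.1
10 shift [-0.0801, -0.0001, -0.0213] turn [0.0001, -0.1111, 0.0001] rows>= 1.4
12 shift [-0.0956, -0.0001, -0.0272] turn [0.0001, -0.1333, 0.0001] rows>= 1.7
14 shift [-0.1109, -0.0001, -0.0337] turn [0.0001, -0.1556, 0.0001] rows>= 2.0
15 shift [-0.1185, -0.0001, -0.0371] turn [0.0001, -0.1667, 0.0001] rows>= 2.1
16 shift [-0.126, -0.0001, -0.0407] turn [0.0001, -0.1778, 0.0001] rows>= 2.2
```

play_rows --rows '[[0, [-0.007, 0, -0.0013], [0, -0.011, 0]], [0, [-0.02, 0, -0.0046], [0, -0.03, 0]], [0, [-0.0385, 0, -0.009], [0, -0.055, 0]], [0, [-0.0624, 0, -0.0159], [0, -0.0889, 0]], [0, [-0.0781, 0, -0.0213], [0, -0.1111, 0]], [0, [-0.0936, 0, -0.0272], [0, -0.1333, 0]], [0, [-0.1089, 0, -0.0337], [0, -0.1556, 0]], [0, [-0.1165, 0, -0.0371], [0, -0.1667, 0]], [0, [-0.1165, 0, -0.0371], [0, -0.1667, 0]], [0, [-0.1165, 0, -0.0371], [0, -0.1667, 0]]]'

```text
time: 4.03
eef_pos: [0.5681, -0.1574, 0.139]
tcp_rot: [-0.098, 0.601, 0.128, 0.783]
contact_force: [0.3, -0.2, 0.6]
opening: 0.101
```

```bash
python3 - <<'E'
from h import *
from plant import ctrl,cams
r=cams.read_camera("scene");s=ctrl.get_state();where(s);np.savez("s2.npz",**r)
q=cams.read_camera("top");np.savez("t2.npz",**q)
A=cv2.resize(r["color"][150:290,180:320],None,fx=2.8,fy=2.8,interpolation=2);B=cv2.resize(q["color"][180:300,340:470],None,fx=3,fy=3,interpolation=2)
H=max(A.shape[0],B.shape[0]);pad=lambda i:np.pad(i,((0,H-i.shape[0]),(0,0),(0,0)))
cv2.imwrite("pics/s2.png",np.clip(np.hstack([pad(A),pad(B)])[:,:,::-1]*1.6,0,255).astype(np.uint8))
E
```

```text
t 4.08 p [ 0.5682 -0.1573  0.1388] x [ 0.244  0.082 -0.966] yawz 0.3244 F [-0.67 -0.85  1.85] T [-0.13  0.39 -0.01] op 0.102 q [-0.53  0.09  2.    0.25  0.89 -0.99]
```

View pics/s2.png

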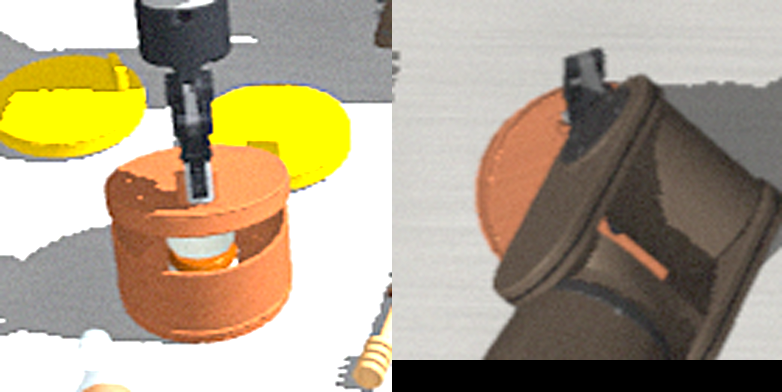

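The scene view shows the lid tipped, with its far edge on the rim and the white cap visible at about (200,245) in the crop. Force readings agree with the heel resting. Next I lift, level and carry.

```bash
python3 - <<'E'
from h import *
from plant import ctrl
s=ctrl.get_state()
p=s["eef_pos"]
move(s,p+[0,0,.04],R.from_quat(s["tcp_rot"]))
move(s,[.58,-.154,.225],Rdown(.325))
E
```

```text
shift [-0.1288, 0.0, 0.0343] turn [0.0, 0.0, 0.0] rows>= 1.0
shift [-0.2675, -0.0023, 0.1133] turn [-0.0002, 0.1657, -0.0001] rows>= 2.1
```

play_rows --rows '[[0, [-0.03, 0, 0.008], [0, 0, 0]], [0, [-0.075, 0, 0.02], [0, 0, 0]], [0, [-0.129, 0, 0.034], [0, 0, 0]], [0, [-0.165, 0, 0.052], [0, 0.03, 0]], [0, [-0.195, 0, 0.068], [0, 0.07, 0]], [0, [-0.225, -0.001, 0.086], [0, 0.11, 0]], [0, [-0.25, -0.002, 0.102], [0, 0.145, 0]], [0, [-0.267, -0.002, 0.113], [0, 0.166, 0]], [0, [-0.267, -0.002, 0.113], [0, 0.166, 0]]]'

```text
time: 4.88
eef_pos: [0.582, -0.1534, 0.2269]
tcp_rot: [-0.115, 0.697, 0.114, 0.699]
contact_force: [-0.3, -1.3, -2.0]
opening: 0.103
```

```bash
python3 - <<'E'
from h import *
from plant import ctrl
s=ctrl.get_state();where(s)
b=np.array([.495,.176]);c=np.array([.524,-.1725])
g=np.array([.5794,-.1537])-c   # grasp offset from lid centre at yaw .325
t=b+g;print(t)
m=(t+s["eef_pos"][:2])/2
move(s,[*m,.225],Rdown(.325));move(s,[*t,.225],Rdown(.325))
E
```

```text
t 4.88 p [ 0.582  -0.1534  0.2269] x [ 0.003 -0.001 -1.   ] yawz 0.3254 F [-0.26 -1.27 -2.03] T [ 0.01 -0.04  0.03] op 0.103 q [-0.43  0.13  1.77  0.    1.24 -0.75]
[0.5504 0.1948]
shift [0.0057, 0.5668, 0.1355] turn [0.0002, 0.0019, 0.001] rows>= 4.2
shift [0.0052, 1.1336, 0.2711] turn [0.0002, 0.0019, 0.001] rows>= 8.4
```

play_rows --rows '[[0, [0, 0.04, 0.01], [0, 0, 0]], [0, [0.001, 0.11, 0.026], [0, 0, 0]], [0, [0.002, 0.21, 0.05], [0, 0, 0]], [0, [0.003, 0.32, 0.077], [0, 0, 0]], [0, [0.003, 0.44, 0.105], [0, 0, 0]], [0, [0.004, 0.56, 0.134], [0, 0, 0]], [0, [0.005, 0.68, 0.163], [0, 0, 0]], [0, [0.005, 0.8, 0.191], [0, 0, 0]], [0, [0.005, 0.9, 0.215], [0, 0, 0]], [0, [0.005, 0.98, 0.234], [0, 0.001, 0]]]'

```text
time: 5.72
eef_pos: [0.5508, 0.15, 0.2226]
tcp_rot: [-0.114, 0.699, 0.115, 0.697]
contact_force: [1.1, 0.5, -1.5]
opening: 0.1
```

```bash
python3 - <<'E'
from h import *
from plant import ctrl
s=ctrl.get_state();where(s)
move(s,[.5504,.1948,.225],Rdown(.325))
move(s,[.5504,.1948,.060],Rdown(.325))
E
```

```text
t 5.72 p [0.5508 0.15   0.2226] x [-0.002  0.001 -1.   ] yawz 0.3252 F [ 1.13  0.51 -1.5 ] T [-0.01 -0.12 -0.01] op 0.1 q [ 0.09  0.07  1.84  0.    1.23 -0.24]
shift [-0.0077, 0.142, 0.0463] turn [0.0001, -0.0012, -0.0012] rows>= 1.1
shift [0.5423, 0.141, 0.0474] turn [0.0001, -0.0012, -0.0012] rows>= 4.0
```

play_rows --rows '[[0, [0.01, 0.06, 0.02], [0, 0, 0]], [0, [0.05, 0.11, 0.035], [0, -0.001, 0]], [0, [0.12, 0.135, 0.045], [0, -0.001, 0]], [0, [0.2, 0.141, 0.047], [0, -0.001, 0]], [0, [0.28, 0.141, 0.047], [0, -0.001, 0]], [0, [0.36, 0.141, 0.047], [0, -0.001, 0]], [0, [0.43, 0.141, 0.047], [0, -0.001, 0]], [0, [0.48, 0.141, 0.047], [0, -0.001, 0]], [0, [0.51, 0.141, 0.047], [0, -0.001, 0]], [0, [0.52, 0.141, 0.047], [0, -0.001, 0]]]'

```text
time: 6.55
eef_pos: [0.5503, 0.1916, 0.0652]
tcp_rot: [-0.114, 0.699, 0.114, 0.697]
contact_force: [0.3, -1.1, -1.3]
opening: 0.097
```

```bash
python3 - <<'E'
from h import *
from plant import ctrl,cams
r=cams.read_camera("scene");s=ctrl.get_state();where(s)
move(s,[.5504,.1948,.0470],Rdown(.325))
A=cv2.resize(r["color"][150:310,310:470],None,fx=3,fy=3,interpolation=2)
cv2.imwrite("pics/s3.png",np.clip(A[:,:,::-1]*1.6,0,255).astype(np.uint8))
E
```

```text
t 6.6 p [0.5511 0.1916 0.066 ] x [-0.002  0.    -1.   ] yawz 0.3239 F [-0.13 -0.75 -1.55] T [-0.01 -0.11  0.02] op 0.098 q [ 0.16  0.28  1.91  0.    0.95 -0.16]
shift [0.0633, 0.0107, 0.0012] turn [-0.0007, -0.0013, -0.0006] rows>= 0.5
```

View pics/s3.png

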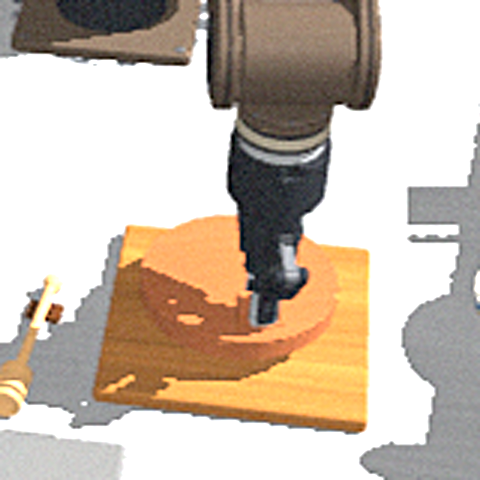

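The lid hovers level over the board. I'll lower it slowly.

play_rows --rows '[[0, [0.01, 0.006, 0], [0, -0.001, 0]], [0, [0.022, 0.01, 0], [0, -0.001, 0]], [0, [0.034, 0.01, 0], [0, -0.001, 0]], [0, [0.043, 0.01, 0], [0, -0.001, 0]], [0, [0.05, 0.01, 0], [0, -0.001, 0]], [0, [0.054, 0.01, 0], [0, -0.001, 0]], [0, [0.057, 0.01, 0], [0, -0.001, 0]], [0, [0.06, 0.01, 0], [0, -0.001, 0]], [0, [0.062, 0.01, 0], [0, -0.001, 0]], [0, [0.062, 0.01, 0], [0, -0.001, 0]]]'

```text
time: 7.43
eef_pos: [0.5519, 0.1945, 0.0491]
tcp_rot: [-0.114, 0.697, 0.114, 0.699]
contact_force: [0.2, -0.1, -1.6]
opening: 0.107
```

```bash
python3 - <<'E'
from h import *
from plant import ctrl,cams
for _ in range(3):
    s=ctrl.get_state();where(s);cams.read_camera("wrist")
E
```

```text
t 7.43 p [0.5519 0.1945 0.0491] x [ 0.002  0.001 -1.   ] yawz 0.3241 F [ 0.21 -0.08 -1.65] T [ 0.02 -0.06  0.01] op 0.107 q [ 0.17  0.31  1.92  0.    0.92 -0.16]
t 7.48 p [0.5519 0.1945 0.0492] x [ 0.003  0.001 -1.   ] yawz 0.3241 F [-0.16 -0.49 -1.51] T [ 0.02 -0.11  0.04] op 0.101 q [ 0.17  0.31  1.92  0.    0.92 -0.16]
t 7.53 p [0.552  0.1945 0.0493] x [ 0.003  0.001 -1.   ] yawz 0.324 F [ 0.74  0.03 -1.93] T [ 0.04 -0.02  0.04] op 0.1 q [ 0.17  0.31  1.92  0.    0.92 -0.16]
```

Not yet touching (the tool still carries −1.6 N). I'll lower it in 0.5 mm steps.

play_rows --rows '[[0, [0.002, 0, 0], [0, 0, 0]], [0, [0.004, 0, 0], [0, 0, 0]], [0, [0.005, 0, 0], [0, 0, 0]], [0, [0.006, 0, 0], [0, 0, 0]], [0, [0.007, 0, 0], [0, 0, 0]], [0, [0.008, 0, 0], [0, 0, 0]], [0, [0.008, 0, 0], [0, 0, 0]]]'

```text
time: 8.17
eef_pos: [0.552, 0.1945, 0.0469]
tcp_rot: [-0.114, 0.697, 0.114, 0.699]
contact_force: [-0.9, 1.2, -0.7]
opening: 0.1
```

play_rows --rows '[[0, [0.001, 0, 0], [0, 0, 0]], [0, [0.002, 0, 0], [0, 0, 0]], [0, [0.003, 0, 0], [0, 0, 0]], [0, [0.003, 0, 0], [0, 0, 0]]]'

```text
time: 8.5
eef_pos: [0.552, 0.1946, 0.0466]
tcp_rot: [-0.114, 0.697, 0.114, 0.699]
contact_force: [-1.2, 0.7, 3.2]
opening: 0.101
```

Contact is made (+3.2 N). I'll release, then retreat.

play_rows --rows '[[14, [-0.002, 0, 0], [0, 0, 0]], [18, [-0.003, 0, 0], [0, 0, 0]], [25, [-0.003, 0, 0], [0, 0, 0]], [35, [-0.003, 0, 0], [0, 0, 0]], [45, [-0.003, 0, 0], [0, 0, 0]], [50, [-0.04, 0, 0], [0, 0, 0]], [50, [-0.12, 0, 0], [0, 0, 0]], [60, [-0.25, 0, 0], [0, 0, 0]], [80, [-0.38, 0, 0], [0, 0, 0]], [100, [-0.5, 0, 0], [0, 0, 0]]]'

```text
time: 9.33
eef_pos: [0.5515, 0.1944, 0.1987]
tcp_rot: [-0.114, 0.697, 0.114, 0.699]
contact_force: [1.3, -0.4, 0.5]
opening: 0.864
```

```bash
python3 - <<'E'
from h import *
from plant import ctrl,cams
s=ctrl.get_state();where(s)
r=cams.read_camera("scene");q=cams.read_camera("top");np.savez("s4.npz",**r);np.savez("t4.npz",**q)
A=r["color"][150:330,200:440];B=q["color"][180:330,180:470]
A=cv2.resize(A,(480,360),interpolation=2);B=cv2.resize(B,(480,248),interpolation=2)
cv2.imwrite("pics/s4.png",np.clip(np.vstack([A,np.pad(B,((0,0),(0,0),(0,0)))])[:,:,::-1]*1.5,0,255).astype(np.uint8)[:600])
move(s,[.53,.01,.23],Rdown(-.3))
E
```

```text
t 9.33 p [0.5515 0.1944 0.1987] x [ 0.004  0.001 -1.   ] yawz 0.3242 F [ 1.25 -0.41  0.47] T [-0.03 -0.01 -0.01] op 0.864 q [ 0.17  0.12  1.84  0.    1.19 -0.16]
shift [-0.1052, -0.5599, -0.2633] turn [0.3974, 0.0024, -0.0006] rows>= 5.0
```

View pics/s4.png

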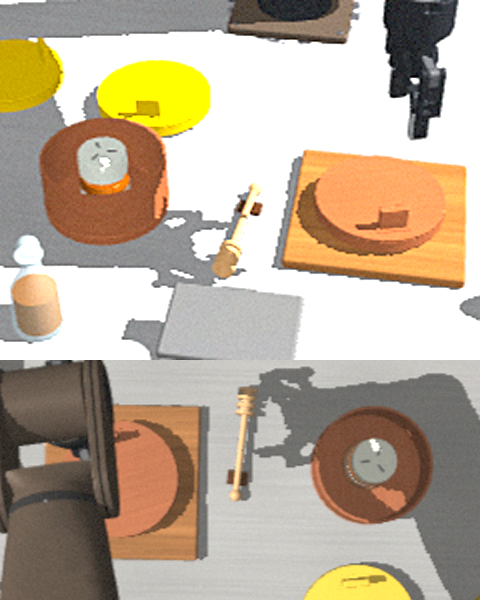

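The lid lies flat on the board, tab up. The cap is visible at top px (406,242) and scene px (251,229). I'll measure it.

```bash
python3 - <<'E'
from h import *
T=dict(np.load("t4.npz"));S=dict(np.load("s4.npz"))
from scipy.optimize import minimize
C=[]
for n,r,ctr in (("T",T,(406,242)),("S",S,(251,228))):
    h=cv2.cvtColor(r["color"],cv2.COLOR_RGB2HSV);m=((h[...,1]<70)&(h[...,2]>60)).astype(np.uint8)
    M=np.zeros_like(m);cv2.circle(M,ctr,24,1,-1);m&=M;m=cv2.morphologyEx(m,cv2.MORPH_CLOSE,np.ones((5,5)))
    nn,l,st,ce=cv2.connectedComponentsWithStats(m);k=1+np.argmax(st[1:,4]);m=(l==k).astype(np.uint8);print(n,st[k])
    def f(p):
        o=np.zeros((1920,2560),np.uint8)
        P=np.r_[circ(*p,.09,.03),circ(*p,.06,.03)]
        cv2.fillConvexPoly(o,cv2.convexHull(np.round(proj(r,P)*4+1.5).astype(np.int32)),1)
        return np.abs(cv2.resize(o.astype(np.float32),(640,480),interpolation=cv2.INTER_AREA)-m).sum()
    x0=unproj(r,ce[k],.09)[0,:2]
    o=minimize(f,x0,method="Nelder-Mead",options=dict(initial_simplex=[x0,x0+[.006,0],x0+[0,.006]],xatol=1e-4));print(x0,o.x,o.fun)
E
```

```text
T [389 227  31  29 675]
[ 0.52621116 -0.16882443] [ 0.52797895 -0.17212248] 71.0
S [238 218  26  24 510]
[ 0.54714893 -0.16558155] [ 0.5292067  -0.17153076] 29.9375
```

play_rows --rows '[[100, [-0.02, -0.05, -0.02], [0.03, 0, 0]], [100, [-0.04, -0.12, -0.06], [0.1, 0, 0]], [100, [-0.07, -0.22, -0.1], [0.16, 0, 0]], [100, [-0.09, -0.32, -0.15], [0.23, 0, 0]], [100, [-0.1, -0.42, -0.2], [0.3, 0, 0]], [100, [-0.105, -0.51, -0.24], [0.36, 0, 0]], [100, [-0.105, -0.56, -0.263], [0.397, 0.002, 0]]]'

```text
time: 10.02
eef_pos: [0.5297, 0.0074, 0.2279]
tcp_rot: [0.108, 0.699, -0.108, 0.699]
contact_force: [1.0, -0.9, -0.8]
opening: 0.997
```

```bash
python3 - <<'E'
from h import *
from plant import ctrl
s=ctrl.get_state();where(s)
move(s,[.5285,-.172,.19],Rdown(-.5))
E
```

```text
t 10.02 p [0.5297 0.0074 0.2279] x [ 0. -0. -1.] yawz -0.3056 F [ 1.   -0.87 -0.78] T [-0.01 -0.05 -0.02] op 0.997 q [-0.18 -0.03  1.94 -0.    1.24  0.13]
shift [0.1265, -0.5714, 0.176] turn [0.1237, 0.0003, 0.0] rows>= 4.4
```

play_rows --rows '[[100, [0.01, -0.05, 0.015], [0.01, 0, 0]], [100, [0.025, -0.13, 0.04], [0.03, 0, 0]], [100, [0.045, -0.23, 0.07], [0.05, 0, 0]], [100, [0.065, -0.33, 0.1], [0.075, 0, 0]], [100, [0.09, -0.43, 0.132], [0.1, 0, 0]], [100, [0.11, -0.51, 0.158], [0.118, 0, 0]], [100, [0.126, -0.56, 0.172], [0.124, 0, 0]], [100, [0.126, -0.571, 0.176], [0.124, 0, 0]], [100, [0.126, -0.571, 0.176], [0.124, 0, 0]], [100, [0.126, -0.571, 0.176], [0.124, 0, 0]]]'

```text
time: 10.85
eef_pos: [0.53, -0.1686, 0.1894]
tcp_rot: [0.173, 0.686, -0.172, 0.685]
contact_force: [0.3, 0.1, 0.2]
opening: 1.001
```

```bash
python3 - <<'E'
from h import *
from plant import ctrl,cams
r=cams.read_camera("wrist");s=ctrl.get_state();where(s);np.savez("w5.npz",**r)
im=np.clip(r["color"].astype(float)*1.6,0,255).astype(np.uint8)[:,:,::-1].copy()
for z in (.09,.06):
    cv2.polylines(im,[proj(r,circ(.5285,-.172,z,.03)).round().astype(np.int32)],True,(0,200,0),1)
cv2.imwrite("pics/w5.png",im)
move(s,[.5285,-.172,.055],Rdown(-.5))
E
```

```text
t 10.9 p [ 0.5302 -0.1683  0.1896] x [-0.     0.001 -1.   ] yawz -0.4933 F [ 0.01  0.59 -0.34] T [-0.02  0.01 -0.01] op 0.997 q [-0.49  0.06  1.91  0.    1.17  0.  ]
shift [0.4487, -0.0139, 0.0012] turn [0.0043, -0.0004, -0.0005] rows>= 3.2
```

View pics/w5.png

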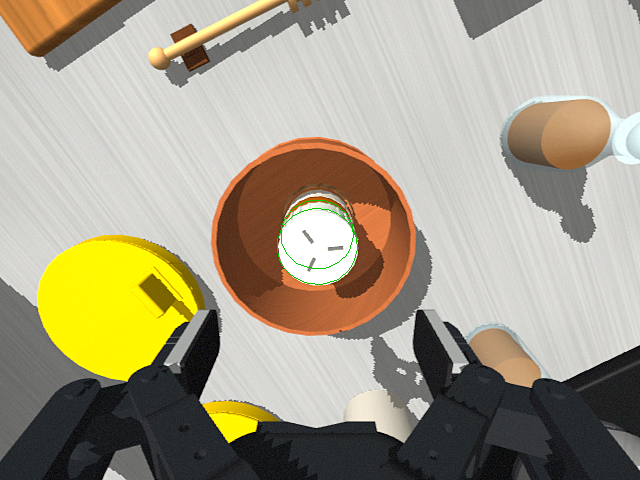

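The predicted cap top circle matches the image (centre 317,247), and the pads straddle it. I'll descend.

play_rows --rows '[[100, [0.03, -0.01, 0.001], [0.004, 0, 0]], [100, [0.1, -0.014, 0.001], [0.004, 0, 0]], [100, [0.18, -0.014, 0.001], [0.004, 0, 0]], [100, [0.26, -0.014, 0.001], [0.004, 0, 0]], [100, [0.33, -0.014, 0.001], [0.004, 0, 0]], [100, [0.38, -0.014, 0.001], [0.004, 0, 0]], [100, [0.42, -0.014, 0.001], [0.004, 0, 0]], [100, [0.445, -0.014, 0.001], [0.004, 0, 0]], [100, [0.455, -0.014, 0.001], [0.004, 0, 0]], [100, [0.455, -0.014, 0.001], [0.004, 0, 0]]]'

```text
time: 11.73
eef_pos: [0.5282, -0.1726, 0.0524]
tcp_rot: [0.175, 0.686, -0.175, 0.685]
contact_force: [0.1, -0.1, 0.4]
opening: 1.0
```

```bash
python3 - <<'E'
from h import *
from plant import ctrl
s=ctrl.get_state();where(s)
move(s,[.5285,-.172,.053],Rdown(-.5))
E
```

```text
t 11.73 p [ 0.5282 -0.1726  0.0524] x [-0.001  0.001 -1.   ] yawz -0.5001 F [ 0.09 -0.13  0.4 ] T [0.03 0.01 0.01] op 1.0 q [-0.5   0.25  1.99  0.    0.91  0.  ]
shift [-0.002, 0.0023, -0.0] turn [-0.0001, -0.0009, -0.0003] rows>= 0.0
```

Well centred. I'll close on the cap.

play_rows --rows '[[50, [0, 0.001, 0], [0, 0, 0]], [50, [0, 0.001, 0], [0, 0, 0]], [50, [0, 0.001, 0], [0, 0, 0]], [50, [0, 0.001, 0], [0, 0, 0]], [50, [0, 0.001, 0], [0, 0, 0]], [50, [0, 0.001, 0], [0, 0, 0]]]' --force 90

```text
time: 12.23
eef_pos: [0.5292, -0.1731, 0.0544]
tcp_rot: [0.175, 0.685, -0.175, 0.686]
contact_force: [-1.1, 1.0, 5.0]
opening: 0.685
```

```bash
python3 - <<'E'
from h import *
from plant import ctrl
s=ctrl.get_state();where(s)
E
```

```text
t 12.23 p [ 0.5292 -0.1731  0.0544] x [ 0.001 -0.    -1.   ] yawz -0.5006 F [-1.07  1.02  5.01] T [0.19 0.2  0.02] op 0.685 q [-0.5   0.24  1.99  0.    0.91  0.  ]
```

play_rows --rows '[[30, [0.005, 0, 0], [0, 0, 0]], [30, [0.01, 0, 0], [0, 0, 0]], [30, [0.014, 0, 0], [0, 0, 0]], [30, [0.018, 0, 0], [0, 0, 0]], [30, [0.018, 0, 0], [0, 0, 0]]]'

```text
time: 12.65
eef_pos: [0.5292, -0.1731, 0.0496]
tcp_rot: [0.175, 0.685, -0.175, 0.685]
contact_force: [-2.8, 2.5, 9.7]
opening: 0.688
```

```bash
python3 - <<'E'
from h import *
from plant import ctrl
s=ctrl.get_state();where(s)
E
```

```text
t 12.65 p [ 0.5292 -0.1731  0.0496] x [ 0.001  0.    -1.   ] yawz -0.5006 F [-2.75  2.47  9.7 ] T [0.31 0.52 0.  ] op 0.688 q [-0.5   0.25  1.99  0.    0.9   0.  ]
```

play_rows --rows '[[30, [0.004, 0, -0.002], [0, 0, 0]], [30, [0.008, 0, -0.003], [0, 0, 0]], [30, [0.008, 0, -0.003], [0, 0, 0]]]'

```text
time: 12.9
eef_pos: [0.5293, -0.1731, 0.048]
tcp_rot: [0.175, 0.684, -0.175, 0.686]
contact_force: [-1.8, 1.4, 10.6]
opening: 0.685
```

```bash
python3 - <<'E'
from h import *
from plant import ctrl
s=ctrl.get_state();where(s)
E
```

```text
t 12.9 p [ 0.5293 -0.1731  0.048 ] x [ 0.003 -0.001 -1.   ] yawz -0.5006 F [-1.77  1.44 10.62] T [ 0.27  0.43 -0.03] op 0.685 q [-0.5   0.25  1.99  0.    0.9   0.  ]
```

play_rows --rows '[[30, [0.004, 0, 0], [-0.02, 0, 0]], [30, [0.004, 0, 0], [-0.06, 0, 0]], [30, [0.004, 0, 0], [-0.11, 0, 0]], [30, [0.004, 0, 0], [-0.16, 0, 0]], [30, [0.004, 0, 0], [-0.21, 0, 0]], [30, [0.004, 0, 0], [-0.26, 0, 0]], [30, [0.004, 0, 0], [-0.31, 0, 0]], [30, [0.004, 0, 0], [-0.36, 0, 0]]]'

```text
time: 13.57
eef_pos: [0.5305, -0.1733, 0.0477]
tcp_rot: [-0.024, 0.705, 0.023, 0.709]
contact_force: [-1.8, 3.2, 12.8]
opening: 0.688
```

```bash
python3 - <<'E'
from h import *
from plant import ctrl,cams
s=ctrl.get_state();where(s)
E
```

```text
t 13.57 p [ 0.5305 -0.1733  0.0477] x [ 0.006 -0.001 -1.   ] yawz 0.0679 F [-1.8   3.18 12.78] T [ 0.43  0.29 -0.13] op 0.688 q [-0.5   0.25  1.99  0.    0.89 -0.57]
```

play_rows --rows '[[30, [0, 0, 0], [-0.04, 0, 0]], [30, [0, 0, 0], [-0.09, 0, 0]], [30, [0, 0, 0], [-0.14, 0, 0]], [30, [0, 0, 0], [-0.19, 0, 0]], [30, [0, 0, 0], [-0.24, 0, 0]], [30, [0, 0, 0], [-0.285, 0, 0]], [30, [0, 0, 0], [-0.305, 0, 0]], [30, [0, 0, 0], [-0.305, 0, 0]]]'

```text
time: 14.23
eef_pos: [0.5297, -0.1729, 0.0477]
tcp_rot: [-0.191, 0.68, 0.19, 0.682]
contact_force: [-2.8, 3.5, 14.5]
opening: 0.684
```

```bash
python3 - <<'E'
from h import *
from plant import ctrl,cams
s=ctrl.get_state();where(s)
r=cams.read_camera("wrist");np.savez("w6.npz",**r)
im=np.clip(r["color"].astype(float)*1.3,0,255).astype(np.uint8)[:,:,::-1].copy();cv2.imwrite("pics/w6.png",cv2.resize(im[150:450,170:470],(600,600)))
E
```

```text
t 14.23 p [ 0.5297 -0.1729  0.0477] x [ 0.003 -0.    -1.   ] yawz 0.5448 F [-2.82  3.46 14.46] T [ 0.45  0.59 -0.01] op 0.684 q [-0.5   0.25  1.99  0.    0.9  -1.04]
```

View pics/w6.png

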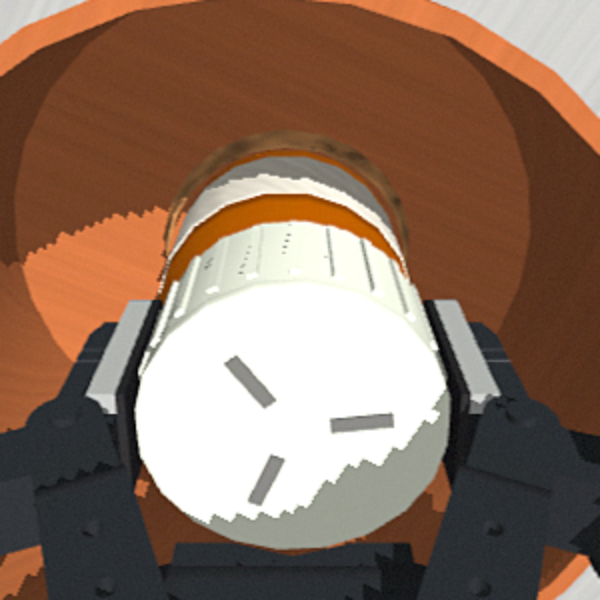

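The cap's three marks keep their place relative to the fingers, so it turned the full 60° with the gripper. I'll lift it straight up.

```bash
python3 - <<'E'
from h import *
from plant import ctrl
s=ctrl.get_state();move(s,[.529,-.1725,.134],Rdown(.545))
E
```

```text
shift [-0.2877, 0.0015, -0.0005] turn [-0.0004, 0.0016, 0.0013] rows>= 2.1
```

play_rows --rows '[[30, [-0.01, 0, 0], [0, 0, 0]], [30, [-0.025, 0, 0], [0, 0, 0]], [30, [-0.045, 0, 0], [0, 0, 0]], [30, [-0.075, 0, 0], [0, 0, 0]], [30, [-0.11, 0, 0], [0, 0, 0]], [30, [-0.15, 0, 0], [0, 0, 0]], [30, [-0.19, 0, 0], [0, 0, 0]], [30, [-0.23, 0, 0], [0, 0, 0]], [30, [-0.26, 0, 0], [0, 0, 0]], [30, [-0.27, 0, 0], [0, 0, 0]]]'

```text
time: 15.12
eef_pos: [0.5287, -0.1729, 0.1273]
tcp_rot: [-0.191, 0.68, 0.189, 0.682]
contact_force: [-0.4, -0.3, -0.3]
opening: 0.691
```

```bash
python3 - <<'E'
from h import *
from plant import ctrl,cams
s=ctrl.get_state();where(s);move(s,[.529,-.1725,.134],Rdown(.545))
r=cams.read_camera("scene");w=cams.read_camera("wrist");np.savez("s7.npz",**r)
A=cv2.resize(r["color"][130:290,180:380],(600,480),interpolation=2)[:,:400];B=cv2.resize(w["color"],(400,300))
cv2.imwrite("pics/s7.png",np.clip(np.hstack([A,np.pad(B,((0,180),(0,0),(0,0)))])[:,:,::-1]*1.4,0,255).astype(np.uint8))
where(ctrl.get_state())
E
```

```text
t 15.12 p [ 0.5287 -0.1729  0.1273] x [ 0.003 -0.001 -1.   ] yawz 0.544 F [-0.37 -0.26 -0.26] T [ 0.    0.03 -0.02] op 0.691 q [-0.5   0.14  1.96  0.    1.05 -1.04]
shift [-0.0223, 0.0007, 0.0016] turn [-0.0006, 0.0012, 0.0015] rows>= 0.2
t 15.22 p [ 0.5281 -0.1726  0.1259] x [ 0.001 -0.    -1.   ] yawz 0.544 F [-0.38 -0.26 -0.35] T [ 0.02  0.03 -0.02] op 0.688 q [-0.5   0.14  1.96  0.    1.05 -1.04]
```

View pics/s7.png

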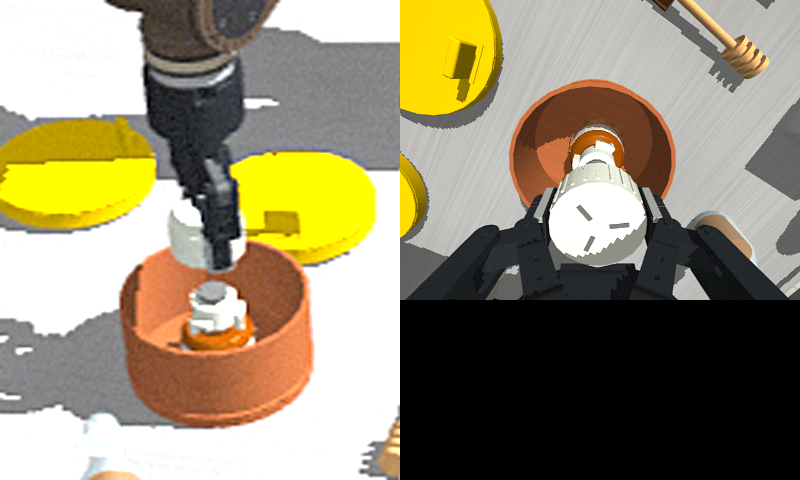

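The cap is free and held above the bare neck. I'll raise it the last 8 mm, then compare its height with the images.

play_rows --rows '[[30, [-0.008, 0, 0.001], [0, 0.001, 0.001]], [30, [-0.018, 0, 0.001], [0, 0.001, 0.001]], [30, [-0.025, 0, 0.001], [0, 0.001, 0.001]], [30, [-0.025, 0, 0.001], [0, 0.001, 0.001]], [30, [-0.025, 0, 0.001], [0, 0.001, 0.001]]]'

```text
time: 15.63
eef_pos: [0.5278, -0.1722, 0.1321]
tcp_rot: [-0.189, 0.682, 0.191, 0.68]
contact_force: [1.3, -0.6, -0.6]
opening: 0.687
```

```bash
python3 - <<'E'
from h import *
from plant import ctrl,cams
a=dict(np.load("s4.npz"));r=cams.read_camera("scene");s=ctrl.get_state();where(s)
A=cv2.resize(r["color"][150:240,200:300],(700,630),interpolation=2)[:560];A=np.clip(A[:,:,::-1]*1.4,0,255).astype(np.uint8).copy()
for z,c in ((.14,(0,200,0)),(.17,(255,0,0))):
    cv2.polylines(A,[((proj(r,circ(.5285,-.172,z,.03))-[200,150])*7+3).round().astype(np.int32)],True,c,1)
cv2.imwrite("pics/s8.png",A)
where(ctrl.get_state())
E
```

```text
t 15.68 p [ 0.5278 -0.1721  0.132 ] x [-0.003  0.002 -1.   ] yawz 0.544 F [-0.02 -0.26 -0.43] T [-0.   -0.02  0.01] op 0.685 q [-0.5   0.13  1.95 -0.    1.06 -1.04]
t 15.68 p [ 0.5278 -0.1721  0.132 ] x [-0.003  0.002 -1.   ] yawz 0.544 F [-0.02 -0.26 -0.43] T [-0.   -0.02  0.01] op 0.685 q [-0.5   0.13  1.95 -0.    1.06 -1.04]
```

View pics/s8.png

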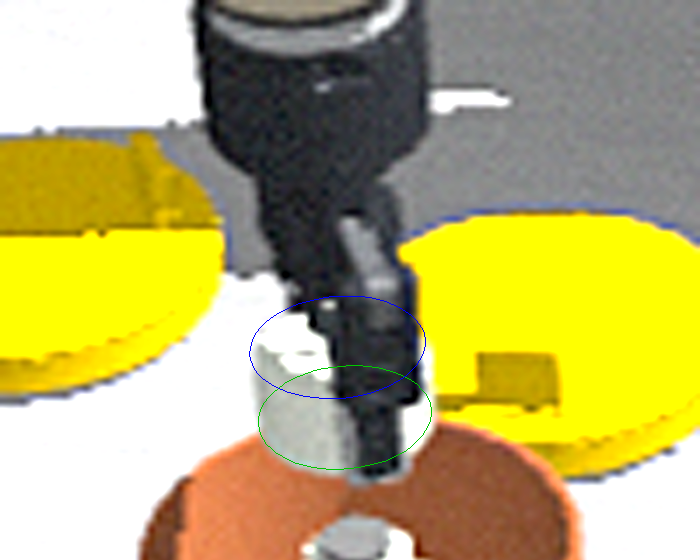

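The cap's lower rim matches the z = 0.14 projection to within 1–2 mm. It is level and still.

```bash
python3 -c "
from plant import ctrl
print(ctrl.sign_off())"
```

```text
the job is handed in; nothing more can be done
None
```

The job is done and handed in at about 15.7 s of the 61 s allowed; no verdict was reported.

- **Lid:** I gripped the tab and tipped the lid 15° about its far edge, which stayed on the rim. Then I lifted it off, levelled it and set it on the board with about 3 N of contact. The pictures after release show it lying flat, tab up, on the board.
- **Cap:** I pressed it down with about 10–14 N and turned it 60° anticlockwise. The marks on its top kept their place relative to the fingers, so it turned with the gripper and did not slip. It then lifted freely.
- **Last checks:** The cap is still gripped and about level (tool tilt 0.003 rad). It sits within about 1 mm of the measured cap position. In the scene view its lower rim lies within 1–2 mm of where an 80 mm lift should put it; the tool reading put it about 2 mm low.
- **Not checked:** I did not measure the bystanders against their starting positions. None looked disturbed in the pictures I viewed.

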